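# Raise the pop-up worktop socket and hold it up

## Robot

A 6-joint arm with a two-finger parallel gripper is mounted at the origin on a cart in front of the work surface, level with it; the furniture and walls round the work are solid. World frame = base frame: x ahead of the robot, y to its left, z up, the work surface at z = 0. Lengths are in mm, angles in degrees, forces in N, time in s.
With the tool pointing down it reaches from about 350 to 850 mm from the base axis. Payload 8.1 kg.
Tool frame: the origin (TCP) lies at the very end of the fingers, on their centre line; the grasp point (between the pads) lies 19 mm behind it; z points along the fingers, y is the line along which they close (so a half turn about z gives the same grasp; the last joint's range is limited). The gripper opens to 85 mm and grips with 20 to 120 N. Pads are 22 mm wide; open, the fingers measure 114 mm over their backs; the gripper's body (76 mm by 85 mm) begins 54 mm behind the grasp point. The pads swing forward as they close: fully open they stand 13 mm farther back than shut.
Start: joints at [71.826, 7.471, 85.268, -0, 87.261, -4.893], TCP at [137.815, 583.963, 231.292] pointing down, gripper open.
Joint ranges: [-169.43, 169.43], [-51.17, 129.36], [1.28, 143.12], [-76.62, 256.62], [0, 156.53], [-152.29, 152.29]. Speed limits (degrees/s): [136.94, 136.94, 159.86, 180, 180, 180].

## Interface

Orientations are given as [roll, pitch, yaw] about the fixed x, y, z axes, in that order (R = Rz(yaw) Ry(pitch) Rx(roll)).
In Python, from bench import * gives the robot as it stands.
- The arm moves only by the tool play_rows, never from a script. Its argument "increments" is a list of rows, each a list of 3 entries, a list of its own where there are three numbers: the gripper's target within -1 to 1 (fully open at 1, half-way at 0, shut at -1), then the shift along the tool's x, y, z in mm, then the turn about the tool's z in rad. A call has 1 to 12 rows; each row shifts and turns the commanded pose from where the row before left it, along the tool's axes as they then stand; what a row does not reach is not made up. A row lasts 1/12 s, in which the tool goes at most 41.7 mm and 7.16 degrees, less where a joint would pass 70% of its speed; a pose out of reach is approached as far as the arm can. A call is refused whole if a number of a shift passes 41.7 or a number of a turn 0.125, either way. A call with a gripper value outside its range is refused whole. The fingers move at their own pace and stop on an object; "force" is the grip in N (left out, the last holds). Time passes only in rows, so rows that do not move let the fingers close. It gives the time, the measured TCP pose, the force, the opening and the grip force at its end, in the units of the state.
- sense(): the state, without advancing time (a new reading comes with each control period).
- snapshot(name): name is "scene" or "top" or "wrist"; returns a dict with "color" (384x512x3 uint8, red, green, blue), "intrinsics" (3x3 intrinsics, pixels), "world_from_camera" (4x4, takes a point from camera to world coordinates). Camera axes: x right, y down, z forward; pixel columns grow to the right and rows downward; lengths in mm; the calibration is good to about 2 mm. A picture is of the moment at which its call begins. There is no depth.
- hand_in(): hands the job in; it is judged then, once.
Trained networks look in a picture, given as the dict that the camera call returned (one of the last four; its "shot" number tells which), for a name from the list of things; names that differ only in an ending like _2 or _b are one class to them, and where a whole thing is asked for, a point or a joint stands for the part that bears it (a point fixed in the world has none). Each returns a list of dicts, best first, with "p" (0 to 1); they miss things now and then, are a little off and sometimes report something else, mostly with a low value. They report only what shows in the picture. A call takes as long as a camera call.
- find_in(query, picture): "xyz" ([x, y, z] in mm, in the coordinates of the camera as it stood for that picture, good to about 4 mm: the middle of the surface that is visible of it).
- regions_of(query, picture): "mask" (384x512 bool, what is visible of it).
- pinpoint(query, picture): "xyz" ([x, y, z] in mm, in the coordinates of the camera as it stood for that picture, good to about 4 mm: a listed point, or the origin of a listed thing).
The state is a dict: "time": time; "joint_pos": joint angles; "qd": joint speeds; "joint_efforts": joint torques, N m; "tool_pos": TCP position; "tcp_rot": TCP orientation; "ft_force": force on the tool from outside, world axes, zero at the start; "wrist_torque": the same for the moment, N m; "finger_gap": finger opening in mm; "grip_force": force on a finger pad.
Only numpy, scipy, OpenCV 4.12 (cv2) and the standard library are available. Lean on these libraries where they do the work, as an engineer would, in place of code of your own. Each camera call takes 0.05 s, during which the arm holds its last target. There are 200 camera calls.

## Task

I want to plug the hand mixer in: slide the cover of the worktop socket right open, press the button on the socket tower under it so that the tower springs up to its first stop, then take hold of the tower and draw it straight up to its second stop, its full height. It sinks back when let go, so finish while still gripping it there, fully extended, with the cover left open. Leave the things standing round the socket where they are.

Things in the scene. Friction and masses are not known exactly. Their poses are not given: they have to be found in the camera images.
- socket_unit: fixed pop-up socket: aluminium frame 112 mm (its x) by 212 mm (its y), floor 8 mm and rails 19 mm above the worktop. Origin on the worktop (z = 0), on the tower's axis; z up; +y runs along the rails from the tower to the empty half where the cover goes. The frame spans y = -55 to +157 mm, x = -56 to +56 mm; an end bar 19 mm high stands at the +y end.
- cover (a joint): travel of the dark steel cover plate (96 x 100 mm, top 16 mm above the worktop) along its rails, in the unit's +y: 0 = shut over the tower, 0.100 m = right open against the end. Sliding friction about 2 N; it stays where it is left. The rails lap over its edges, so it cannot lift out.
- cover_pull (a point): middle of the top of the cover's black upright pull: a bar 56 mm long (unit x), 12 mm thick (unit y), standing 20 mm above the cover plate; this point is 36 mm above the worktop. It moves with the cover. Pinch it across its 12 mm, or push it.
- tower (a joint): rise of the tower (upper telescope section), m: 0 = down and latched, 0.055 = first stop, 0.130 = second stop, a hard end. Unlatched, a spring lifts it to the first stop; beyond, it draws up the lower section (aluminium, 60 mm across) too: a steady pull of 5 to 11 N. Let go, it sinks back to the first stop.
- tower_cap (a point): centre of the flat top of the tower's cap, the rim round the button: 6 mm above the worktop when down, 61 mm at the first stop, 136 mm at the second. Cap and white upper section form a plain upright cylinder, 52 mm (cap) and 51 mm across, to be gripped from the sides; at the first stop it is bare from 8 to 61 mm above the worktop.
- button (a joint): how far the release button is pressed into the cap: 0 = out, 0.004 m = fully in. The latch lets go from about 0.003 m, which takes 3 to 4 N; when the finger is drawn back the tower follows it up. The button comes out again by itself.
- button_top (a point): centre of the top of the round red button, 38 mm across, in the middle of the tower's cap: 4.5 mm above the cap, 10.5 mm above the worktop when the tower is down; pressed straight down. It lies under the cover until that is opened.
- spice_jar: bystander: spice jar with a red cap, 49 mm wide, 108 mm tall; origin under its middle
- garlic: bystander: garlic bulb, about 60 mm; origin under its middle
- lemon: bystander: lemon, 72 x 57 x 58 mm; origin under its middle
- teaspoon: bystander: steel teaspoon lying flat, 130 x 26 x 11 mm; origin under its middle
- mug: bystander: dark grey and cream mug, 86 mm wide, 99 mm tall, with a handle; origin under its middle

How it is judged:
By the outcome, as a careful person would: the job done as asked, in the order asked, and still so for the second after the job is handed in, while the arm keeps its last pose, push and grip.
It also fails if it takes over 59 s, if anything falls off the work surface, if the arm or the gripper's body presses on something with over 40 N, if the wrist force passes 120 N, or if a joint passes its speed limit or range.

## Working session

There is one attempt and no reset: what is moved stays moved. The work goes in short steps, Python scripts to look and compute and a tool call to move; the robot and the scene stay as the last step left them, time stands still between calls to the robot, and variables do not carry over. Pictures are saved under pics/ and viewed, at most 10 in all, crops included, and the job is handed in when it is done.

Besides the shell and the picture viewer there is one more tool, called in YAML: its name, and indented under it one key for each argument. play_rows: Moves the arm, as the interface text tells. Its arguments: {"type":"object","properties":{"increments":{"type":"array","items":{"type":"array"}},"force":{"type":"number"}},"required":["increments"]}

```bash
mkdir -p pics
cat > h.py <<'E'
from bench import *
import numpy as np, cv2
def W(s,p): 
    T=np.array(s["world_from_camera"]); return (T[:3,:3]@np.array(p)+T[:3,3]).round(1)
def px(s,p):
    T=np.linalg.inv(np.array(s["world_from_camera"])); q=np.array(s["intrinsics"])@(T[:3,:3]@np.array(p)+T[:3,3]); return (q[:2]/q[2]).round(0)
def save(s,n): cv2.imwrite(f"pics/{n}.png",cv2.cvtColor(s["color"],cv2.COLOR_RGB2BGR))
E
python3 - <<'E'
from h import *
a=[]
for c in ["scene","top"]:
    s=snapshot(c); save(s,c); a.append(s["color"])
    for q in ["socket_unit","cover_pull","spice_jar","garlic","lemon","teaspoon","mug"]:
        print(c,q,[(round(d["p"],2),W(s,d["xyz"])) for d in pinpoint(q,s)[:2]])
cv2.imwrite("pics/both.png",cv2.cvtColor(cv2.resize(np.vstack(a),None,fx=.78,fy=.78),cv2.COLOR_RGB2BGR))
st=sense();print(st["time"],st["tcp_rot"],st["finger_gap"])
E
```

```text
scene socket_unit [(0.73, array([474.5, -30.3,   3.9]))]
scene cover_pull [(0.66, array([446.2,  32.1,  34.5]))]
scene spice_jar []
scene garlic [(0.73, array([ 521.4, -149.8,    4.3])), (0.71, array([473.9, -30.6,   5.9]))]
scene lemon [(0.9, array([521.5, 163.9,   1.9]))]
scene teaspoon [(0.77, array([4.474e+02, 1.977e+02, 4.000e-01]))]
scene mug [(0.66, array([ 434.4, -337.8,    2.4])), (0.28, array([ 5.248e+02, -1.514e+02,  2.000e-01]))]
top socket_unit [(0.73, array([471.3, -22.5,   2.3])), (0.42, array([447.3, 199.1,  -4.4]))]
top cover_pull []
top spice_jar [(0.55, array([615.1,  27.4,   1.5]))]
top garlic [(0.84, array([ 525.3, -145.9,   -3.5])), (0.43, array([446.6, 200.6,  -3.3]))]
top lemon [(0.66, array([518.7, 166.6,   0.7])), (0.64, array([452. ,  36.2,  38.5]))]
top teaspoon [(0.49, array([448.9, 203.3,  -3.2])), (0.29, array([5.183e+02, 1.675e+02, 1.000e-01]))]
top mug [(0.61, array([ 440. , -336.8,   -1.1]))]
0.8 [1.79997837e+02 1.08998051e-03 1.66719536e+02] 85.59586328559901
```

View pics/both.png

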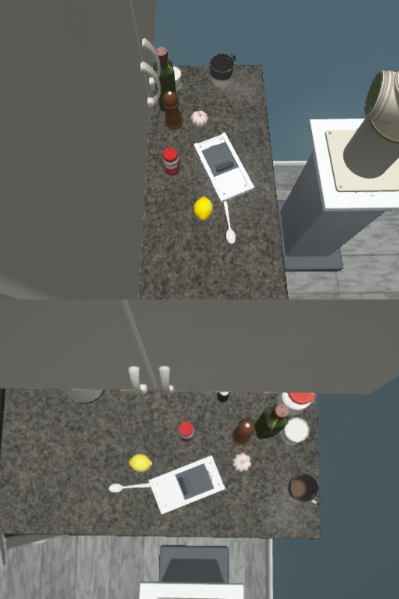

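Run:
```python
from h import *
a=[]
for c in ["scene","top"]:
    s=snapshot(c); K=np.array(s["intrinsics"]);T=np.array(s["world_from_camera"])
    print(c,"cam",T[:3,3].round(0),K[0,0])
    u,v=px(s,[465,0,10]).astype(int)
    a.append(cv2.resize(s["color"][v-65:v+65,u-80:u+80],(640,520),interpolation=cv2.INTER_CUBIC)[:, :])
    print(u,v)
    r=regions_of("socket_unit",s)
    for d in r[:1]:
        m=d["mask"].astype(np.uint8); print(d["p"],m.sum())
        m=cv2.morphologyEx(m,cv2.MORPH_CLOSE,np.ones((25,25)))
        pts=np.argwhere(m)[:,::-1]
        ray=(T[:3,:3]@np.linalg.inv(K)@np.c_[pts,np.ones(len(pts))].T).T
        P=T[:3,3]+ray*((17-T[2,3])/ray[:,2])[:,None]
        print(cv2.minAreaRect(P[:,:2].astype(np.float32)))
        b=cv2.boxPoints(cv2.minAreaRect(P[:,:2].astype(np.float32)));print(b)
    for q in ["cover","cover_pull"]:
      for d in regions_of(q,s)[:2]:
        pts=np.argwhere(d["mask"])[:,::-1]
        z=16 if q=="cover" else 36
        ray=(T[:3,:3]@np.linalg.inv(K)@np.c_[pts,np.ones(len(pts))].T).T
        P=T[:3,3]+ray*((z-T[2,3])/ray[:,2])[:,None]
        print(q,d["p"],cv2.minAreaRect(P[:,:2].astype(np.float32)))
      print(q,[(round(d["p"],2),W(s,d["xyz"])) for d in find_in(q,s)[:2]])
cv2.imwrite("pics/crop.png",cv2.cvtColor(cv2.resize(np.hstack(a),None,fx=.62,fy=.62),cv2.COLOR_RGB2BGR))
```

```text
scene cam [ 533.  554. 1113.] 497.43123721758474
280 206
0.88 3714
((454.41162109375, 21.149253845214844), (115.54032897949219, 218.63092041015625), 22.338380813598633)
[[ 359.42865   100.30412 ]
 [ 442.52496  -101.91971 ]
 [ 549.3946    -58.005615]
 [ 466.29828   144.21822 ]]
cover 0.84 ((462.41998291015625, -4.769676208496094), (87.72321319580078, 104.14474487304688), 23.965843200683594)
cover [(0.79, array([460.7,  -4.5,  17. ]))]
cover_pull 0.97 ((462.87652587890625, 5.486499786376953), (86.19971466064453, 99.03662109375), 23.02046012878418)
cover_pull [(0.89, array([4.633e+02, 1.000e-01, 1.630e+01]))]
top cam [ 403.  -14. 1232.] 498.582735322263
248 232
0.87 4030
((452.56805419921875, 19.862014770507812), (113.97894287109375, 212.29730224609375), 23.43988609313965)
[[ 358.05695    94.581406]
 [ 442.50598  -100.196686]
 [ 547.07916   -54.857376]
 [ 462.63013   139.92072 ]]
cover 0.76 ((462.3003234863281, -3.144317626953125), (90.61339569091797, 101.07904052734375), 21.878131866455078)
cover 0.67 ((518.056640625, 169.6308135986328), (61.331729888916016, 56.724761962890625), 46.76309585571289)
cover [(0.58, array([460.1,  -8.4,  16.6])), (0.48, array([514.1, 159.9,  48.1]))]
cover_pull 0.73 ((461.6270751953125, -3.408538818359375), (83.17269134521484, 97.72877502441406), 22.293916702270508)
cover_pull [(0.86, array([465.8,  -2.8,  19.3]))]
```

View pics/crop.png

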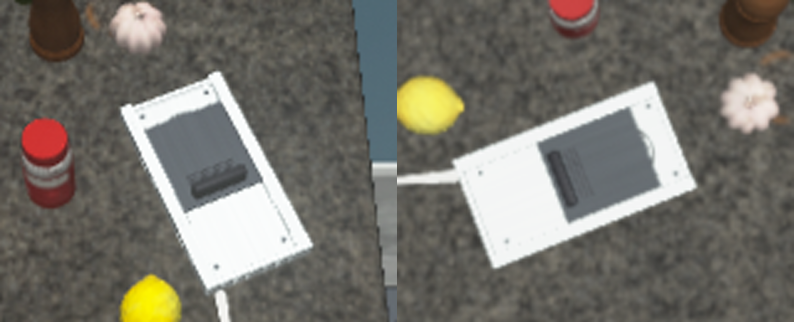

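The cover is about 25 mm open already. The pull is at roughly (450, 34), and the unit's yaw is about 23°. I'll turn the tool to line up and move above the pull.

play_rows:
  increments:
    - [0,[0,0,0],-0.1056]
    - [0,[0,0,0],-0.1056]
    - [0,[0,0,0],-0.1056]
    - [0,[0,0,0],-0.1056]
    - [0,[0,0,0],-0.1056]
    - [0,[0,0,0],-0.1056]
    - [0,[-4.5,-39,0],0]
    - [0,[-4.5,-39,0],0]
    - [0,[-4.5,-39,0],0]
    - [0,[-4.5,-39,0],0]
  force: 30

```text
time: 2.23
tool_pos: [215.7, 446.0, 231.0]
tcp_rot: [-180.0, -0.0, -156.9]
ft_force: [1.0, -0.3, -0.0]
finger_gap: 42.7
grip_force: 0.0
```

play_rows:
  increments:
    - [0,[-4.5,-39,5],0]
    - [0,[-4.5,-39,8],0]
    - [0,[-4.5,-39,8],0]
    - [0,[-4.5,-39,8],0]
    - [0,[-4.5,-39,8],0]
    - [0,[-4.5,-39,8],0]
    - [0,[-4.5,-39,8],0]
    - [0,[-4.5,-39,8],0]
    - [0,[-4.5,-39,8],0]
    - [0,[-4.5,-39,8],0]
    - [0,[-4.5,-39,8],0]
    - [0,[-4,-39,8],0]

```text
time: 3.23
tool_pos: [448.5, 35.6, 138.3]
tcp_rot: [-180.0, 0.1, -157.0]
ft_force: [0.9, -0.3, -0.2]
finger_gap: 42.5
grip_force: 0.0
```

```bash
cat >> h.py <<'E'
def rel(p,yaw=203):
    st=sense(); c,s_=np.cos(np.radians(yaw)),np.sin(np.radians(yaw)); d=np.array(p)-st["tool_pos"]
    return np.round([d[0]*c+d[1]*s_, d[0]*s_-d[1]*c, -d[2]],1)
E
python3 - <<'E'
from h import *
st=sense();print(st["time"],st["tool_pos"],st["tcp_rot"],st["ft_force"],st["finger_gap"])
s=snapshot("wrist");save(s,"w1")
for q in ["socket_unit","cover_pull","tower_cap"]:
    for f in (pinpoint,find_in): print(q,[(round(d["p"],2),W(s,d["xyz"])) for d in f(q,s)[:2]])
print(px(s,[449.5,34,36]))
E
```

```text
3.2333 [448.47749877  35.62336933 138.32009022] [-1.79975898e+02  6.65361578e-02 -1.56992604e+02] [ 0.92975167 -0.27892938 -0.22249978] 42.467344347273595
socket_unit [(0.78, array([ 4.75e+02, -2.87e+01,  4.00e-01]))]
socket_unit [(0.59, array([449.4,  20. ,  17.1]))]
cover_pull [(0.74, array([451.3,  31.4,  36.5]))]
cover_pull [(0.55, array([459.9,  -4.5,  14.2]))]
tower_cap []
tower_cap [(0.64, array([459.3,  -6.7,  13.3]))]
[255. 183.]
```

View pics/w1.png

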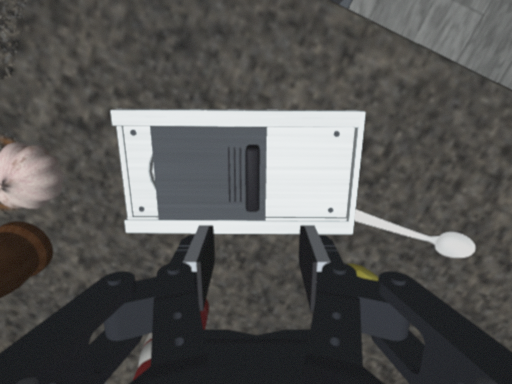

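The picture shows the pull at pixel (252, 178) and the frame square to the image, so the yaw is right. The round tower recess peeks out at (153, 172). I'll descend and pinch.

play_rows:
  increments:
    - [0,[0.5,-4.2,26],0]
    - [0,[0,0,30],0]
    - [0,[0,0,30],0]
    - [0,[0,0,20],0]
    - [0,[0,0,10],0]
    - [-0.9,[0,0,0],0]
    - [-0.9,[0,0,0],0]
    - [-0.9,[0,0,0],0]
    - [-0.9,[0,0,0],0]
    - [-0.9,[0,0,0],0]
  force: 30

```text
time: 4.42
tool_pos: [450.0, 33.7, 23.9]
tcp_rot: [-180.0, 0.1, -157.0]
ft_force: [-1.9, 1.3, 3.8]
finger_gap: 11.1
grip_force: 33.9
```

play_rows:
  increments:
    - [-0.9,[0,6,0],0]
    - [-0.9,[0,12,0],0]
    - [-0.9,[0,14,0],0]
    - [-0.9,[0,14,0],0]
    - [-0.9,[0,10,0],0]
    - [-0.9,[0,6,0],0]
    - [-0.9,[0,0,0],0]

```text
time: 5.0
tool_pos: [425.5, 92.4, 23.8]
tcp_rot: [-180.0, 0.2, -156.9]
ft_force: [-1.2, 1.2, 7.8]
finger_gap: 11.1
grip_force: 34.3
```

play_rows:
  increments:
    - [-0.9,[0,4,0],0]
    - [-0.9,[0,4,0],0]
    - [-0.9,[0,3,0],0]
    - [-0.9,[0,2,0],0]
    - [-0.9,[0,0,0],0]

```text
time: 5.42
tool_pos: [421.3, 102.5, 23.8]
tcp_rot: [-179.8, 0.2, -157.0]
ft_force: [2.1, -6.4, 5.1]
finger_gap: 10.6
grip_force: 33.9
```

play_rows:
  increments:
    - [-0.9,[0,2,0],0]
    - [-0.9,[0,1.5,0],0]
    - [-0.9,[0,0,0],0]

```text
time: 5.67
tool_pos: [421.2, 102.8, 23.8]
tcp_rot: [-179.5, 0.2, -157.0]
ft_force: [9.8, -23.8, -0.2]
finger_gap: 10.8
grip_force: 33.3
```

play_rows:
  increments:
    - [-0.9,[0,-4,0],0]
    - [0,[0,0,0],0]
    - [0,[0,0,0],0]
    - [0,[0,0,0],0]
    - [0,[0,0,-20],0]
    - [0,[0,0,-40],0]
    - [-1,[0,-20,-40],0]
    - [-1,[0,-38,0],0]
    - [-1,[0,-38,0],0]
    - [-1,[0,-20,0],0]
    - [-1,[0,0,0],0]

```text
time: 6.58
tool_pos: [465.8, -6.2, 120.0]
tcp_rot: [-179.9, 0.0, -157.1]
ft_force: [0.3, 0.0, -0.2]
finger_gap: -0.0
grip_force: 0.0
```

Run:
```python
from h import *
st=sense();print(st["time"],st["tool_pos"],st["tcp_rot"],st["ft_force"],st["finger_gap"])
for c in ["wrist","top"]:
  s=snapshot(c);save(s,c+"2")
  for q in ["button_top","tower_cap","cover_pull","socket_unit"]:
    print(c,q,[(round(d["p"],2),W(s,d["xyz"])) for d in pinpoint(q,s)[:2]])
  K=np.array(s["intrinsics"]);T=np.array(s["world_from_camera"])
  for d in regions_of("button_top",s)[:1]:
    c_,r=cv2.minEnclosingCircle(np.argwhere(d["mask"])[:,::-1].astype(np.float32)); print(c_,r)
    ray=T[:3,:3]@np.linalg.inv(K)@np.r_[c_,1]; print(d["p"],T[:3,3]+ray*(10-T[2,3])/ray[2])
  g=cv2.cvtColor(s["color"],cv2.COLOR_RGB2HSV)
```

```text
6.5833 [465.76223933  -6.17665617 120.00549014] [-1.79908645e+02  4.34462852e-02 -1.57130716e+02] [ 0.26933391  0.0307645  -0.2114893 ] -0.02671706859101423
wrist button_top [(0.65, array([472.9, -29.1,  10.4]))]
wrist tower_cap [(0.62, array([471.8, -29.2,   6.6]))]
wrist cover_pull [(0.73, array([420.2, 101.6,  34.7]))]
wrist socket_unit [(0.9, array([473.8, -29.7,   3.5]))]
(231.1666717529297, 177.4166717529297) 21.890771865844727
0.78 [471.86078285 -27.47281822  10.        ]
top button_top []
top tower_cap []
top cover_pull [(0.94, array([420.8, 104. ,  38.1]))]
top socket_unit []
```

View pics/wrist2.png

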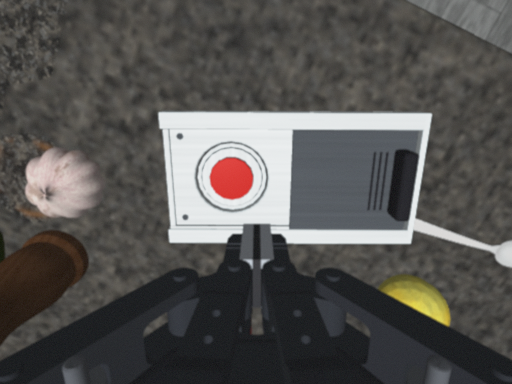

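The picture shows the cover against its end (pull at (402, 185)) and the red button exposed at (231, 178). Next I press it with the fingers shut.

play_rows:
  increments:
    - [-1,[2.3,-22.7,20],0]
    - [-1,[0,0,35],0]
    - [-1,[0,0,30],0]
    - [-1,[0,0,16],0]
    - [-1,[0,0,4],0]
    - [-1,[0,0,2],0]
    - [-1,[0,0,2],0]
    - [-1,[0,0,0],0]

```text
time: 7.85
tool_pos: [472.5, -25.3, 11.8]
tcp_rot: [-179.9, 0.1, -157.0]
ft_force: [-0.3, -0.8, -0.6]
finger_gap: -0.1
grip_force: 0.0
```

play_rows:
  increments:
    - [-1,[1,-2.3,0],0]
    - [-1,[0,0,1.5],0]
    - [-1,[0,0,1.5],0]
    - [-1,[0,0,1.5],0]
    - [-1,[0,0,0],0]

```text
time: 8.27
tool_pos: [472.4, -28.0, 6.8]
tcp_rot: [-179.9, 0.1, -157.0]
ft_force: [1.6, -1.1, 5.2]
finger_gap: -0.1
grip_force: 2.4
```

play_rows:
  increments:
    - [-1,[0,0,0.5],0]
    - [-1,[0,0,0],0]
    - [-1,[0,0,-8],0]
    - [-1,[0,0,-15],0]
    - [-1,[0,0,-25],0]
    - [-1,[0,0,-35],0]
    - [-1,[0,0,-35],0]
    - [1,[0,20,-10],0]
    - [1,[0,0,0],0]
    - [1,[0,0,0],0]

```text
time: 9.1
tool_pos: [463.3, -8.8, 133.9]
tcp_rot: [-180.0, 0.0, -156.9]
ft_force: [-0.1, 0.1, -0.4]
finger_gap: 35.6
grip_force: 0.0
```

Run:
```python
from h import *
st=sense();print(st["time"],st["tool_pos"],st["tcp_rot"],st["ft_force"],st["finger_gap"])
s=snapshot("wrist");save(s,"w3");save(s,"w3")
for c in ["wrist","scene"]:
  s=snapshot(c)
  for q in ["button_top","tower_cap","cover_pull","socket_unit"]:
    print(c,q,[(round(d["p"],2),W(s,d["xyz"])) for d in pinpoint(q,s)[:2]])
```

```text
9.1 [463.28013217  -8.75145514 133.93938032] [-1.79988057e+02  3.06894631e-02 -1.56895256e+02] [-0.09328088  0.08735871 -0.37757782] 35.60862904485743
wrist button_top [(0.85, array([474.2, -28.7,  67. ])), (0.63, array([ 524.7, -150.6,   -3.2]))]
wrist tower_cap [(0.85, array([469.4, -26.9,  63. ]))]
wrist cover_pull [(0.74, array([420.8,  96.6,  38.8]))]
wrist socket_unit [(0.89, array([473.4, -28.3,   1. ]))]
scene button_top [(0.67, array([475.6, -31.5,  65.5]))]
scene tower_cap [(0.62, array([472.5, -26.4,  63.9]))]
scene cover_pull [(0.6, array([420.6, 102.3,  37. ]))]
scene socket_unit [(0.76, array([473.3, -30.4,   3.5])), (0.36, array([444.1, 196.4,   4.3]))]
```

View pics/w3.png

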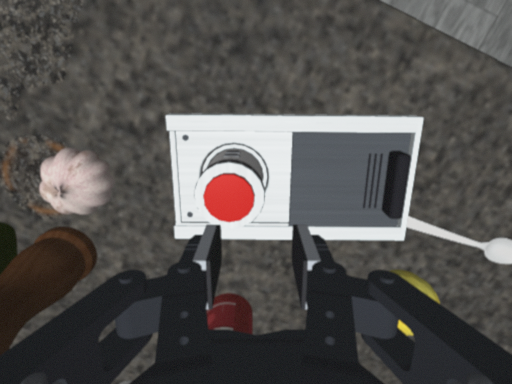

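The tower is at its first stop, red button at (229, 197). I'll move over it with the gripper open.

play_rows:
  increments:
    - [1,[-1.1,-21.4,0],0]
    - [1,[0,0,0],0]
    - [1,[0,0,0],0]
    - [1,[0,0,0],0]

```text
time: 9.98
tool_pos: [472.6, -28.4, 133.4]
tcp_rot: [180.0, -0.0, -157.0]
ft_force: [0.6, 0.7, -0.7]
finger_gap: 85.3
grip_force: 0.0
```

play_rows:
  increments:
    - [1,[0,0,30],0]
    - [1,[0,0,35],0]
    - [1,[0,0,25],0]
    - [1,[0,0,12],0]
    - [1,[0,0,3],0]
    - [-0.5,[0,0,0],0]
    - [-0.5,[0,0,0],0]
    - [-0.5,[0,0,0],0]
    - [-0.5,[0,0,0],0]
    - [-0.5,[0,0,0],0]
  force: 50

```text
time: 10.82
tool_pos: [473.1, -26.7, 29.7]
tcp_rot: [179.9, 0.1, -157.0]
ft_force: [-2.5, 9.8, 2.7]
finger_gap: 50.9
grip_force: 51.6
```

Gripped: the gap is 50.9. I'll relax the sideways force and draw the tower up.

play_rows:
  increments:
    - [-0.5,[0,1.7,0],0]
    - [-0.5,[0,0,-4],0]
    - [-0.5,[0,0,-8],0]
    - [-0.5,[0,0,-10],0]
    - [-0.5,[0,0,-10],0]
    - [-0.5,[0,0,-10],0]
    - [-0.5,[0,0,-10],0]
    - [-0.5,[0,0,-8],0]
    - [-0.5,[0,0,-6],0]
    - [-0.5,[0,0,-4],0]
    - [-0.5,[0,0,0],0]
  force: 60

```text
time: 11.73
tool_pos: [473.1, -26.6, 99.8]
tcp_rot: [-180.0, 0.1, -157.0]
ft_force: [6.2, 3.5, -8.7]
finger_gap: 50.8
grip_force: 64.1
```

play_rows:
  increments:
    - [-0.5,[0,0,-3],0]
    - [-0.5,[0,0,-2],0]
    - [-0.5,[0,0,-1],0]
    - [-0.5,[0,0,0],0]
    - [-0.5,[0,0,0],0]

```text
time: 12.15
tool_pos: [473.1, -26.6, 105.0]
tcp_rot: [-180.0, 0.1, -157.0]
ft_force: [8.3, 3.8, -10.0]
finger_gap: 50.5
grip_force: 64.2
```

play_rows:
  increments:
    - [-0.5,[0,0,-1],0]
    - [-0.5,[0,0,-1],0]
    - [-0.5,[0,0,0],0]
    - [-0.5,[0,0,0],0]

```text
time: 12.48
tool_pos: [473.0, -26.6, 106.5]
tcp_rot: [-180.0, 0.1, -157.0]
ft_force: [9.6, 2.6, -14.4]
finger_gap: 50.9
grip_force: 66.1
```

Run:
```python
from h import *
s=snapshot("scene");save(s,"s4")
for q in ["button_top","tower_cap","cover_pull","garlic","lemon","teaspoon","mug"]:
    print(q,[(round(d["p"],2),W(s,d["xyz"])) for d in pinpoint(q,s)[:2]])
u,v=px(s,[465,0,60]).astype(int)
cv2.imwrite("pics/s4.png",cv2.cvtColor(cv2.resize(s["color"][v-100:v+80,u-120:u+120],(800,600),interpolation=cv2.INTER_CUBIC),cv2.COLOR_RGB2BGR))
```

```text
button_top [(0.5, array([444.8, 197.6,   1.2])), (0.44, array([474.1, -28.8, 138.7]))]
tower_cap [(0.81, array([473.1, -27.6, 137.9]))]
cover_pull [(0.61, array([420. , 104.1,  37.2]))]
garlic [(0.82, array([ 522.5, -148.7,    0.6]))]
lemon [(0.72, array([523.1, 164.3,   2. ]))]
teaspoon [(0.67, array([446.9, 198. ,   1.6]))]
mug []
```

View pics/s4.png

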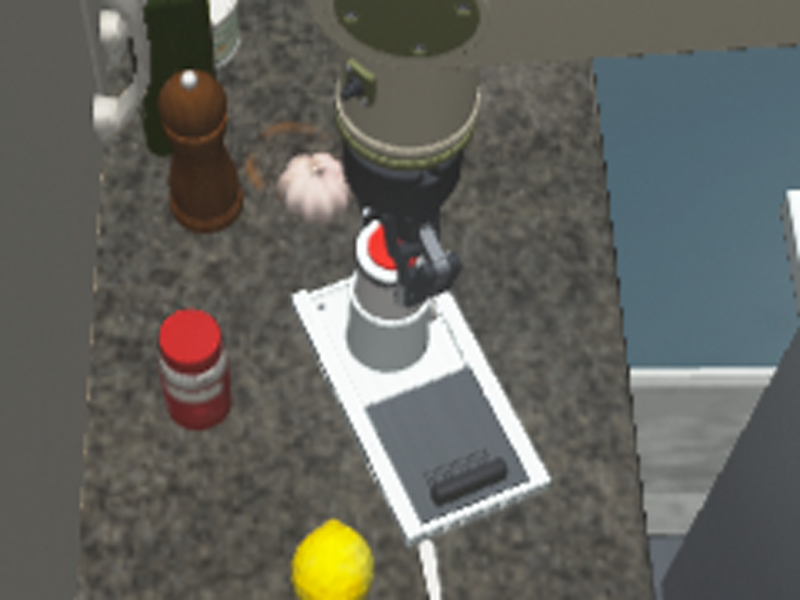

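The tower shows as extended (cap about z 138), the cover is open and the things around it are undisturbed. I'll pull slightly more to feel the hard stop.

play_rows:
  increments:
    - [-0.5,[0,0,-1],0]
    - [-0.5,[0,0,-1],0]
    - [-0.5,[0,0,0],0]
    - [-0.5,[0,0,0],0]
    - [-0.5,[0,0,0],0]
  force: 80

```text
time: 13.3
tool_pos: [473.0, -26.6, 107.0]
tcp_rot: [-180.0, 0.1, -157.0]
ft_force: [18.9, 2.3, -27.8]
finger_gap: 49.9
grip_force: 88.7
```

```bash
python3 -c "
from h import *
st=sense();print(st['tool_pos'],st['ft_force'],st['grip_force']);print(hand_in())"
```

```text
[472.98363158 -26.63814443 107.00913481] [ 18.9087904    2.312054   -27.82577363] 88.67779612541199
the job is handed in; nothing more can be done
None
```

The job is handed in: the cover is fully open, the button was pressed, and the tower is drawn up against its second stop and still gripped. The lemon, garlic and spoon were within measuring error of where they began and the jar looked untouched. I couldn't recheck the mug, but the arm never went near it.

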